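# Third hand: press the cuvette rack against a sprung stop for clamping

### The job

Pick up the cuvette rack and lay it flat on the bed of the clamping fixture, square between the two side cheeks with either end facing the sprung stop pad. Then push it gently, lengthwise, against the pad until the pad's pointer stands midway between the two ridges of the scale (about 8 N), and finish while holding it there with that steady push, so that a colleague can tighten the thumb screws. Do not slam or jam the pad to its end, and leave the loose screwdriver, the capped vial and the syringe alone.

Things in the scene. Friction and masses are not known exactly. Their poses are not given: they have to be found in the camera images.
- rack: cuvette rack, loose: plastic block 56 (x) x 106 (y) x 25 (z) mm with two rows of four square bores in its top, 0.13 to 0.25 kg. Origin at the centre of its underside, y along its length, z up; it starts flat on the worktop. Both ends are alike. Grasp it across its 56 mm width. (A wall cabinet hangs over the rear of the worktop: nothing is free there higher than 0.56 m beyond x = 0.54 m.)
- fixture: clamping fixture, fixed to the worktop, turned up to 0.2 rad: grey painted bed 84 (x) x 220 (y) x 10 (z) mm, origin at the centre of its underside, z up. The pressing direction is its +y. The bed is bare from y = -110 to +15 mm; a steel spring housing (60 mm wide) stands at y = +71 to +105 mm, top 44 mm above the worktop.
- channel (a point): middle of the channel between the two side cheeks, on the bed's top, at fixture (0, 41, 10) mm; axes as the fixture. The cheeks run from y = +15 to +67 mm in the fixture, inner faces at x = -33 and +33 mm (5 mm clear each side of the rack), tops 26 mm above the worktop. A brass thumb screw sticks out of each to x = 53 mm at y = 24 mm.
- scale (a point): top of the scale ledge outside the +x cheek, midway between its two cross ridges, at fixture (46, 50.5, 24) mm; the ridges are centred 6 mm before and behind it and 2 mm wide, tops 30 mm above the worktop.
- stop_pad (a joint): travel of the sprung stop pad along the fixture's +y in m: 0 = out (untouched), 0.020 = end of travel. Spring 800 N/m without preload: 0.010 m is 8 N. Its pointer, a thin steel bar that reaches over the +x cheek, stands at fixture y = 40 mm plus the travel, so it is midway between the ridges at 0.0105.
- pad_face (a point): centre of the face of the stop pad that the rack's end presses on; the pad is 50 mm wide and 22 mm high, its face square to the fixture's y. Untouched, it lies at fixture (0, 35, 23.5) mm; it moves with the pad.
- driver: screwdriver, 175 mm long and 23 mm thick, lying loose along the fixture's +x side, 94 mm from its middle line; leave it alone. Origin under its middle.
- capped_vial: glass vial with a screw cap, 27 mm in diameter, 66 mm high, standing loose behind the spring housing; to be left alone. Origin at the centre of its underside.
- loose_syringe: syringe, 30 x 134 x 20 mm, lying loose at the left; to be left alone. Origin under its middle.

How it is judged:
By the outcome, as a careful person would: the job done as asked, in the order asked, and still so for the second after the job is handed in, while the arm keeps its last pose, push and grip.
It also fails if it takes over 45 s, if anything falls off the work surface, if the arm or the gripper's body presses on something with over 40 N, if the wrist force passes 120 N, or if a joint passes its speed limit or range.

### The arm

A 6-joint arm with a two-finger parallel gripper is mounted at the origin on a cart in front of the work surface, level with it; the furniture and walls round the work are solid. World frame = base frame: x ahead of the robot, y to its left, z up, the work surface at z = 0. Lengths are in m, angles in rad, forces in N, time in s.
With the tool pointing down it reaches from about 0.25 to 0.725 m from the base axis. Payload 4 kg.
Tool frame: the origin (TCP) lies on the centre line of the jaws, within the pads' length; the fingertips stand 22 mm ahead of it and the grasp point (between the pads) lies 3 mm ahead of it; z points along the fingers, y is the line along which they close (so a half turn about z gives the same grasp; the last joint's range is limited). The gripper opens to 85 mm and grips with 20 to 120 N. Pads are 22 mm wide; open, the fingers measure 114 mm over their backs; the gripper's body (76 mm by 85 mm) begins 54 mm behind the grasp point. The pads swing forward as they close: fully open they stand 13 mm farther back than shut.
Start: joints at [-1.236, 0.241, 0.005, 1.335, 0, 1.571], TCP at [0.164, -0.472, 0.253] pointing down, gripper open.
Joint ranges: [-2.72, 2.72], [-1.05, 1.87], [-1.09, 1.28], [-1.99, 2.15], [-1.42, 1.44], [-3.14, 3.14]. Speed limits (rad/s): [2.79, 2.79, 3.14, 3.14, 3.14, 3.14].

### API

Orientations are given as a unit quaternion [x, y, z, w].
In Python, from workcell import bot gives the robot as it stands.
- The arm moves only by the shell command python3 -m inch 'ROWS'. ROWS is JSON, one flat list of numbers, 7 for each row, row after row: the shift along the world's x, y, z in mm, then the turn, a rotation vector about the world's x, y, z in rad, then the opening in per cent of the stroke, from 0 (shut) to 100 (fully open). A call has 1 to 8 rows; each row is the pose to reach, as a shift and turn from the pose commanded when the call began; what a row does not reach only later rows make up. A row lasts 1/12 s, in which the tool goes at most 41.7 mm and 7.16 degrees, less where a joint would pass 70% of its speed; a pose out of reach is approached as far as the arm can. A call with a gripper value outside its range is refused whole. The fingers move at their own pace and stop on an object; the grip force is fixed at half the most. Time passes only in rows, so rows that repeat a pose let the fingers close. It gives the time, the measured TCP pose, the force, the opening and the grip force at its end, in the units of the state.
- bot.get_obs(): the state, without advancing time (a new reading comes with each control period).
- bot.camera(name): name is "side" or "top"; returns the picture (400x640x3 uint8, blue, green, red); there is no depth.
- bot.camera_info(name): a dict with "intrinsics" (3x3 intrinsics, pixels), "camera_from_world" (4x4, takes a point from world to camera coordinates). Camera axes: x right, y down, z forward; pixel columns grow to the right and rows downward; lengths in m; the calibration is good to about 2 mm. A picture is of the moment at which its call begins. camera_info takes no time and is no camera call.
- bot.job_done(): hands the job in; it is judged then, once.
Trained networks look in the newest picture that a camera, given by its name, has taken for a name from the list of things; names that differ only in an ending like _2 or _b are one class to them, and where a whole thing is asked for, a point or a joint stands for the part that bears it (a point fixed in the world has none). Each returns a list of dicts, best first, with "confidence" (0 to 1); they miss things now and then, are a little off and sometimes report something else, mostly with a low value. They report only what shows in the picture. A call takes as long as a camera call.
- bot.silhouettes(camera, target): "mask" (400x640 bool, what is visible of it) and "uv" ([column, row] in pixels, amid what is visible of it).
- bot.spot_point(camera, target): "uv" ([column, row] in pixels: a listed point, or the origin of a listed thing).
The state is a dict: "clock": time; "joint_pos": joint angles; "joint_vel": joint speeds; "tau": joint torques, N m; "eef_pos": TCP position; "tool_rot": TCP orientation; "ft_force": force on the tool from outside, world axes, zero at the start; "ft_torque": the same for the moment, N m; "grip_width": finger opening in m; "grasp_force": force on a finger pad.
Only numpy, scipy, OpenCV 4.12 (cv2) and the standard library are available. Lean on these libraries where they do the work, as an engineer would, in place of code of your own. Each camera call takes 0.05 s, during which the arm holds its last target. There are 200 camera calls.

## Working session

There is one attempt and no reset: what is moved stays moved. The work goes in short steps, Python scripts to look and compute and a shell command to move; the robot and the scene stay as the last step left them, time stands still between calls to the robot, and variables do not carry over. Pictures are saved under pics/ and viewed, at most 10 in all, crops included, and the job is handed in when it is done.

```bash
mkdir -p pics; ls; cat > h.py <<'E'
import numpy as np, cv2
from workcell import bot
def ray(cam,uv):
    i=bot.camera_info(cam);K=np.array(i["intrinsics"]);T=np.array(i["camera_from_world"])
    d=T[:3,:3].T@np.linalg.solve(K,[uv[0],uv[1],1]);c=-T[:3,:3].T@T[:3,3];return c,d
def onz(cam,uv,z):
    c,d=ray(cam,uv);return c+d*(z-c[2])/d[2]
def proj(cam,P):
    i=bot.camera_info(cam);K=np.array(i["intrinsics"]);T=np.array(i["camera_from_world"])
    q=K@(T[:3,:3]@np.asarray(P)+T[:3,3]);return q[:2]/q[2]
def maskrect(cam,m,z):
    cs,_=cv2.findContours(m.astype(np.uint8),0,2);c=max(cs,key=cv2.contourArea)[:,0]
    w=np.array([onz(cam,p,z)[:2] for p in c],np.float32)
    r=cv2.minAreaRect(w*1000);return r,cv2.boxPoints(r)
E
python3 - <<'E'
from h import *
for c in("top","side"):
    cv2.imwrite(f"pics/{c}0.png",bot.camera(c))
    T=np.array(bot.camera_info(c)["camera_from_world"]);print(c,-T[:3,:3].T@T[:3,3],T[:3,:3].round(2).tolist())
    for n,z in(("rack",0),("fixture",0),("channel",.01),("scale",.024),("pad_face",.0235),("driver",0),("capped_vial",0)):
        for d in bot.spot_point(c,n)[:2]: print(n,round(d["confidence"],2),np.round(d["uv"],1),onz(c,d["uv"],z).round(4)[:2])
    for n,z in(("rack",.025),("fixture",.01)):
        for d in bot.silhouettes(c,n)[:1]: print(n,d["confidence"],[np.round(x,1).tolist() for x in maskrect(c,d["mask"],z)[0][:2]],maskrect(c,d["mask"],z)[0][2],maskrect(c,d["mask"],z)[1].round().tolist())
E
```

```text
pics
top [-0.35408429  0.37331828  1.20511515] [[-0.18, -0.98, 0.01], [-0.79, 0.13, -0.6], [0.59, -0.12, -0.8]]
rack 0.76 [311.7 212.9] [0.4824 0.1937]
fixture 0.91 [447.5 192.3] [ 0.4885 -0.2224]
channel 0.66 [434.  196.6] [ 0.4728 -0.1724]
channel 0.22 [421.9 181.7] [ 0.5332 -0.1546]
scale 0.65 [423.1 181.4] [ 0.5233 -0.1523]
pad_face 0.67 [435.2 194.5] [ 0.4703 -0.1723]
driver 0.8 [428.1 169. ] [ 0.5862 -0.1939]
capped_vial 0.69 [391.3 193.4] [ 0.5127 -0.0543]
rack 0.57 [[471.3, 192.9], [70.6, 115.5]] 24.205476760864258 [[415.0, 231.0], [463.0, 126.0], [527.0, 155.0], [480.0, 260.0]]
fixture 0.64 [[490.4, -177.4], [110.7, 160.7]] 5.73842191696167 [[427.0, -103.0], [443.0, -263.0], [554.0, -252.0], [537.0, -92.0]]
side [ 0.04499208 -0.8180533   0.58783435] [[0.9, -0.43, 0.02], [-0.16, -0.39, -0.9], [0.4, 0.81, -0.43]]
rack 0.54 [297.3 220.7] [0.481  0.1959]
fixture 0.73 [376.6 306. ] [ 0.4845 -0.2087]
channel 0.88 [366.  291.3] [ 0.4825 -0.1687]
scale 0.58 [381.  273.9] [ 0.5344 -0.144 ]
pad_face 0.82 [368.5 290.5] [ 0.4785 -0.1836]
driver 0.77 [406.8 286.9] [ 0.5803 -0.1798]
capped_vial 0.78 [348.  266.7] [ 0.5002 -0.0597]
rack 0.53 [[501.8, 132.2], [73.6, 26.6]] 64.36405944824219 [[474.0, 105.0], [498.0, 93.0], [530.0, 160.0], [506.0, 171.0]]
fixture 0.95 [[492.8, -197.3], [108.2, 259.6]] 4.475353240966797 [[429.0, -72.0], [449.0, -331.0], [557.0, -323.0], [537.0, -64.0]]
```

View pics/top0.png

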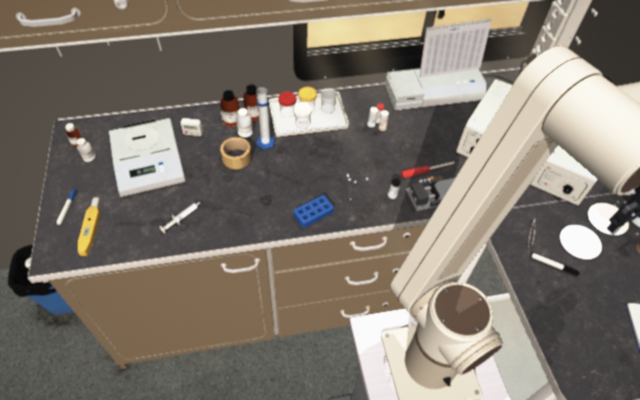

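View pics/side0.png

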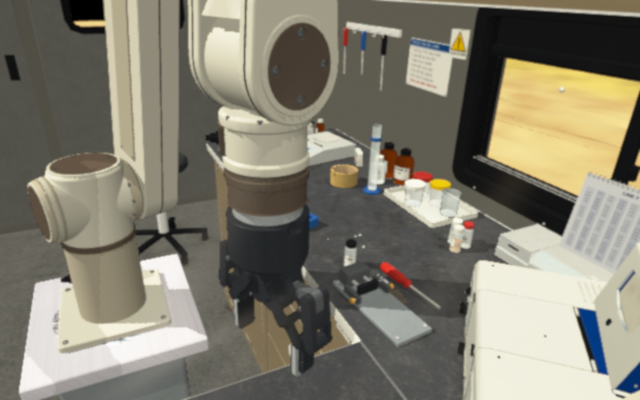

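The top view shows the rack, clear of the arm, at about (313,210). The fixture, around (430,190), is half hidden by the arm. In the side view the fixture is clear at (380,300) and the rack is mostly hidden. I'll fit the rack's box model to its top mask now and measure the fixture again once the arm has moved away.

```bash
cat >> h.py <<'E'
from scipy.optimize import minimize
from scipy.spatial.transform import Rotation as R
def boxpts(x,y,a,w,l,h,z0=0,yc=0):
    p=np.array([[sx*w/2,yc+sy*l/2,z] for sx in(-1,1) for sy in(-1,1) for z in(z0,z0+h)])
    return p@R.from_euler('z',a).as_matrix().T+[x,y,0]
def fitbox(masks,x0,boxes):  # masks {cam:mask}; boxes list of dict(w,l,h,..); soft IoU at 4x
    S=4
    def cost(v):
        t=0
        for c,m in masks.items():
            M=np.zeros((400*S,640*S),np.uint8)
            for b in boxes:
                q=np.array([proj(c,p) for p in boxpts(v[0],v[1],v[2],**b)])
                cv2.fillConvexPoly(M,cv2.convexHull(((q+.5)*S).round().astype(np.int32)),1)
            f=cv2.resize(M.astype(np.float32),(640,400),interpolation=cv2.INTER_AREA)
            t+=np.abs(f-m).sum()/m.sum()
        return t
    s=[minimize(cost,[x0[0],x0[1],a],method='Nelder-Mead',options=dict(initial_simplex=np.array([[x0[0],x0[1],a],[x0[0]+.01,x0[1],a],[x0[0],x0[1]+.01,a],[x0[0],x0[1],a+.15]]),maxiter=120)) for a in x0[2]]
    r=min(s,key=lambda r:r.fun);return r.x.round(4),round(r.fun,3)
E
python3 - <<'E'
from h import *
bot.camera("top")
m=bot.silhouettes("top","rack")[0]["mask"]
print(m.sum(),fitbox({"top":m},(.482,.194,(.2,.4,.6)),[dict(w=.056,l=.106,h=.025)]))
o=bot.get_obs();print(R.from_quat(o["tool_rot"]).as_matrix().round(3).tolist(),o["eef_pos"],o["clock"])
E
```

```text
761 (array([0.4803, 0.1908, 0.3899]), np.float64(0.064))
[[0.944, 0.329, 0.0], [0.329, -0.944, -0.0], [-0.0, 0.0, -1.0]] [ 0.16429642 -0.47224444  0.25331961] 1.1
```

```bash
python3 -m inch '[20,35,0,0,0,0.1,100, 38,72,0,0,0,0.22,100, 54,110,0,0,0,0.34,100, 71,147,0,0,0,0.46,100, 88,183,0,0,0,0.58,100, 106,220,0,0,0,0.70,100, 123,256,0,0,0,0.82,100, 140,290,0,0,0,0.94,100]'; python3 -m inch '[20,35,0,0,0,0.12,100, 38,72,0,0,0,0.24,100, 56,109,0,0,0,0.36,100, 74,147,0,0,0,0.48,100, 92,184,0,0,0,0.60,100, 110,221,0,0,0,0.684,100, 128,258,0,0,0,0.684,100, 146,292,0,0,0,0.684,100]'; python3 -m inch '[20,40,-5,0,0,0,100, 35,71,-30,0,0,0,100, 35,71,-60,0,0,0,100, 35,71,-95,0,0,0,100, 35,71,-120,0,0,0,100,35,71,-120,0,0,0,100]'
python3 - <<'E'
from h import *
o=bot.get_obs();print(R.from_quat(o["tool_rot"]).as_matrix().round(3).tolist(),o["eef_pos"],o["clock"],o["ft_force"])
ms={}
for c in("top","side"):
    im=bot.camera(c);cv2.imwrite(f"pics/{c}1.png",im)
    for n,z in(("fixture",0),("channel",.01),("scale",.024),("pad_face",.0235)):
        for d in bot.spot_point(c,n)[:1]: print(c,n,round(d["confidence"],2),onz(c,d["uv"],z).round(4)[:2])
    m=bot.silhouettes(c,"fixture");ms[c]=m[0]["mask"];print(c,m[0]["confidence"],ms[c].sum())
B=[dict(w=.084,l=.22,h=.01),dict(w=.060,l=.034,h=.034,z0=.01,yc=.088),dict(w=.092,l=.052,h=.014,z0=.01,yc=.041)]
for k in(["top"],["side"],["top","side"]): print(k,fitbox({c:ms[c] for c in k},(.488,-.215,(0.05,.12)),B))
for c in k:
    e=ms[c].astype(np.uint8);im=cv2.imread(f"pics/{c}1.png");cs,_=cv2.findContours(e,0,2);cv2.drawContours(im,cs,-1,(0,255,0),1)
    im=im[110:310,330:530] if c=="top" else im[220:370,300:500]
    cv2.imwrite(f"pics/{c}1c.png",cv2.resize(im,None,fx=3,fy=3,interpolation=2))
E
```

```text
clock: 1.77
eef_pos: [0.3045, -0.1803, 0.2536]
tool_rot: [0.802, 0.597, 0.0, 0.0]
ft_force: [1.0, -0.2, 0.2]
grip_width: 0.0856
grasp_force: 0.0
clock: 2.43
eef_pos: [0.4507, 0.1123, 0.2535]
tool_rot: [0.557, 0.831, 0.0, 0.0]
ft_force: [0.3, -0.6, 0.1]
grip_width: 0.0855
grasp_force: 0.0
clock: 2.93
eef_pos: [0.4812, 0.1797, 0.1276]
tool_rot: [0.557, 0.83, -0.005, -0.003]
ft_force: [-0.4, -0.5, -0.5]
grip_width: 0.0853
grasp_force: 0.0
[[-0.379, 0.925, -0.011], [0.925, 0.379, -0.004], [0.0, -0.012, -1.0]] [0.48120796 0.17969812 0.12762223] 2.9333 [-0.35261013 -0.51054778 -0.50003395]
top fixture 0.8 [ 0.496  -0.2169]
top channel 0.91 [ 0.4797 -0.1766]
top scale 0.51 [ 0.4625 -0.1744]
top 0.86 965
side fixture 0.73 [ 0.49   -0.1581]
side channel 0.9 [ 0.4846 -0.1714]
side scale 0.63 [ 0.531  -0.1584]
side pad_face 0.62 [ 0.4792 -0.1828]
side 0.86 3492Traceback (most recent call last):
  File "<stdin>", line 10, in <module>
  File "h.py", line 32, in fitbox
    s=[minimize(cost,[x0[0],x0[1],a],method='Nelder-Mead',options=dict(initial_simplex=np.array([[x0[0],x0[1],a],[x0[0]+.01,x0[1],a],[x0[0],x0[1]+.01,a],[x0[0],x0[1],a+.15]]),maxiter=120)) for a in x0[2]]
       ~~~~~~~~^^^^^^^^^^^^^^^^^^^^^^^^^^^^^^^^^^^^^^^^^^^^^^^^^^^^^^^^^^^^^^^^^^^^^^^^^^^^^^^^^^^^^^^^^^^^^^^^^^^^^^^^^^^^^^^^^^^^^^^^^^^^^^^^^^^^^^^^^^^^^^^^^^^^^^^^^^^^^^^^^^^^^^^^^^^^^
    res = _minimize_neldermead(fun, x0, args, callback, bounds=bounds,
                               **options)
    fsim[j] = func(sim[j])
              ~~~~^^^^^^^^
    fx = function(np.copy(x), *(wrapper_args + args))
  File "h.py", line 27, in cost
    q=np.array([proj(c,p) for p in boxpts(v[0],v[1],v[2],**b)])
                ~~~~^^^^^
  File "h.py", line 9, in proj
    i=bot.camera_info(cam);K=np.array(i["intrinsics"]);T=np.array(i["camera_from_world"])
ValueError: time passes only in moves, steps and waits
```

View pics/side1.png

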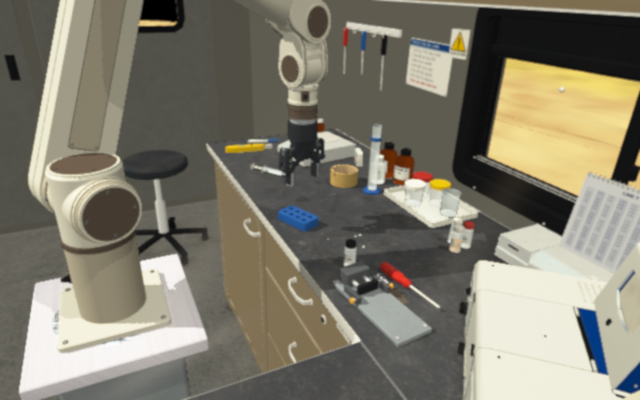

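The side view now shows the rack clear at (298,217) and the whole fixture at (385,305). I'll cache the calibration, because the repeated camera_info calls caused the error, and fit both objects.

```bash
sed -i 's/^def ray/from functools import lru_cache\n@lru_cache(None)\ndef info(c): return bot.camera_info(c)\ndef ray/; s/i=bot.camera_info(cam)/i=info(cam)/' h.py
cat > f.py <<'E'
from h import *
ms={};rk={}
for c in("side","top"):
    bot.camera(c);ms[c]=bot.silhouettes(c,"fixture")[0]["mask"]
    rk[c]=bot.silhouettes(c,"rack")[0]["mask"]
    print(c,ms[c].sum(),rk[c].sum())
np.savez("m.npz",fs=ms["side"],ft=ms["top"],rs=rk["side"],rt=rk["top"])
B=[dict(w=.084,l=.22,h=.01),dict(w=.060,l=.034,h=.034,z0=.01,yc=.088),dict(w=.092,l=.052,h=.014,z0=.01,yc=.041)]
for k in(["side"],["top"],["top","side"]): print(k,fitbox({c:ms[c] for c in k},(.488,-.215,(0.05,.12)),B))
print(fitbox({"side":rk["side"]},(.481,.192,(.3,.45)),[dict(w=.056,l=.106,h=.025)]))
E
time python3 f.py; python3 - <<'E'
import cv2,numpy as np
im=cv2.imread("pics/top1.png");cv2.imwrite("pics/top1c.png",cv2.resize(im[110:310,330:530],None,fx=3,fy=3,interpolation=2))
E
```

```text
side 3653 630
top 964 775
['side'] (array([ 0.4868, -0.2119,  0.0929]), np.float64(0.05))
['top'] (array([ 0.4867, -0.224 ,  0.137 ]), np.float64(0.985))
['top', 'side'] (array([ 0.4869, -0.2123,  0.1006]), np.float64(1.056))
(array([0.4799, 0.1907, 0.2926]), np.float64(0.111))
real	0m17.155s
user	0m7.960s
sys	0m3.089s
```

```bash
python3 -m inch '[0,0,-30,0,0,0,100, 0,0,-60,0,0,0,100, 0,0,-85,0,0,0,100, 0,0,-100,0,0,0,100, 0,0,-108,0,0,0,100, 0,0,-108,0,0,0,100]'; python3 -m inch '[0,0,0,0,0,0,30, 0,0,0,0,0,0,30, 0,0,0,0,0,0,30, 0,0,0,0,0,0,30, 0,0,0,0,0,0,30, 0,0,0,0,0,0,30, 0,0,0,0,0,0,30, 0,0,0,0,0,0,30]'
```

```text
clock: 4.33
eef_pos: [0.4838, 0.1802, 0.0234]
tool_rot: [0.558, 0.83, -0.002, -0.001]
ft_force: [-0.4, -0.6, -0.4]
grip_width: 0.0855
grasp_force: 0.0
clock: 5.0
eef_pos: [0.4867, 0.1813, 0.027]
tool_rot: [0.558, 0.83, 0.001, 0.001]
ft_force: [-1.0, -0.6, 5.3]
grip_width: 0.0542
grasp_force: 65.5
```

```bash
python3 -m inch '[0,0,15,0,0,0,30, 0,0,45,0,0,0,30, 0,0,80,0,0,0,30, 0,-10,115,0,0,-0.02,30, 1,-35,125,0,0,-0.06,30, 1,-65,125,0,0,-0.1,30, 2,-98,125,0,0,-0.14,30, 3,-130,125,0,0,-0.18,30]';python3 -m inch '[0,-35,0,0,0,-0.03,30, 1,-72,0,0,0,-0.06,30, 1,-108,0,0,0,-0.09,30, 2,-144,0,0,0,-0.117,30, 2,-180,0,0,0,-0.117,30, 3,-216,0,0,0,-0.117,30, 3,-252,0,0,0,-0.117,30, 4,-280,0,0,0,-0.117,30]';python3 -m inch '[0,-20,0,0,0,0,30, 0,-34,0,0,0,0,30, 0,-41,0,0,0,0,30, 0,-41,0,0,0,0,30, 0,-41,0,0,0,0,30, 0,-41,0,0,0,0,30]'
cat > g.py <<'E'
from h import *
import sys
o=bot.get_obs();M=R.from_quat(o["tool_rot"]).as_matrix();print("yaw",np.arctan2(M[1,1],M[0,1]),o["eef_pos"],o["ft_force"],o["clock"])
z=float(sys.argv[1]);t=sys.argv[2]
for c,cr in(("side",(180,380,280,520)),("top",(110,290,330,546))):
    im=bot.camera(c);d=bot.silhouettes(c,"rack")
    if d:
        m=d[0]["mask"];print(c,d[0]["confidence"],m.sum(),fitbox({c:m},(*o["eef_pos"][:2],(.05,.15)),[dict(w=.056,l=.106,h=.025,z0=z)]))
    cv2.imwrite(f"pics/{c}{t}.png",cv2.resize(im[cr[0]:cr[1],cr[2]:cr[3]],None,fx=3,fy=3,interpolation=2))
    F=np.array([.487,-.212])
E
python3 g.py .125 2
```

```text
clock: 5.67
eef_pos: [0.4881, 0.0497, 0.1509]
tool_rot: [0.63, 0.776, 0.0, 0.0]
ft_force: [0.2, 0.5, -1.5]
grip_width: 0.0545
grasp_force: 64.6
clock: 6.33
eef_pos: [0.4916, -0.2319, 0.1503]
tool_rot: [0.675, 0.738, -0.0, 0.0]
ft_force: [0.5, 0.5, -1.9]
grip_width: 0.0545
grasp_force: 64.5
clock: 6.83
eef_pos: [0.4922, -0.2688, 0.1502]
tool_rot: [0.674, 0.739, 0.0, -0.001]
ft_force: [0.2, -0.2, -1.8]
grip_width: 0.0543
grasp_force: 64.5
yaw 0.09250337663721005 [ 0.4922347  -0.26883724  0.15018773] [ 0.22085773 -0.24031299 -1.78253895] 6.8333
side 0.78 1063 (array([ 0.4906, -0.2585,  0.0463]), np.float64(0.608))
```

View pics/side2.png

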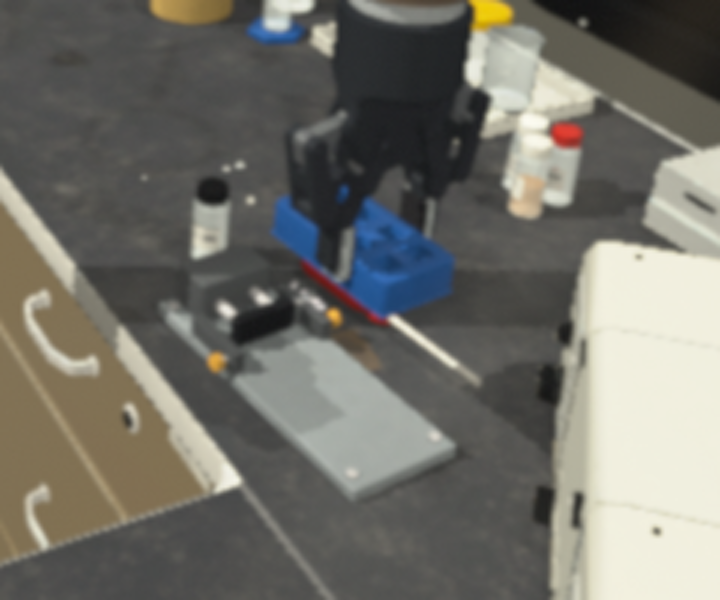

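The rack is held level above the bed, at about (365,250) in the crop, and the fixture below it is clear. I'll lower to 25 mm above the worktop and compare it against a model overlay.

```bash
python3 -m inch '[0,0,-30,0,0,0,30, 0,0,-60,0,0,0,30, 0,0,-85,0,0,0,30, 0,0,-100,0,0,0,30, 0,0,-100,0,0,0,30, 0,0,-100,0,0,0,30]'
cat > ov.py <<'E'
from h import *
import sys
t=sys.argv[1];z=float(sys.argv[2]);off=.012 if len(sys.argv)<4 else float(sys.argv[3])
F=(.487,-.212,.093)
o=bot.get_obs();M=R.from_quat(o["tool_rot"]).as_matrix();a=np.arctan2(M[1,1],M[0,1]);p=o["eef_pos"]
Rm=np.array([[np.cos(F[2]),np.sin(F[2])],[-np.sin(F[2]),np.cos(F[2])]])
print("yaw",a,p,"fixture-frame tcp mm",(Rm@(p[:2]-F[:2])*1000).round(1),o["ft_force"],o["clock"])
rc=p[:2]+off*np.array([-np.sin(a),np.cos(a)])
S=5
def dr(im,c,P,col,o0):
    for i in range(8):
        for j in(1,2,4):
            if not i&j:
                q=[tuple(int(v) for v in ((proj(c,P[k])+.5-o0)*S*16)) for k in(i,i|j)];cv2.line(im,q[0],q[1],col,1,cv2.LINE_AA,4)
for c,cr in(("side",(250,350,320,440)),("top",(165,235,385,485))):
    im=bot.camera(c)[cr[0]:cr[1],cr[2]:cr[3]];im=cv2.resize(im,None,fx=S,fy=S,interpolation=2);o0=np.array([cr[2],cr[0]])
    cv2.imwrite(f"pics/{c}{t}r.png",im)
    dr(im,c,boxpts(*F,w=.084,l=.22,h=.01),(0,255,0),o0)
    for s in(-1,1): dr(im,c,boxpts(F[0]+s*.033*np.cos(F[2]),F[1]+s*.033*np.sin(F[2]),F[2],w=0,l=.052,h=.016,z0=.01,yc=.041),(0,255,255),o0)
    dr(im,c,boxpts(rc[0],rc[1],a,w=.056,l=.106,h=.025,z0=z),(0,0,255),o0)
    cv2.imwrite(f"pics/{c}{t}.png",im)
E
python3 ov.py 3 .025
```

```text
clock: 7.53
eef_pos: [0.4918, -0.2694, 0.0497]
tool_rot: [0.674, 0.739, -0.0, -0.001]
ft_force: [-0.1, 0.1, -1.4]
grip_width: 0.0543
grasp_force: 64.4
yaw 0.09170899448366616 [ 0.49179945 -0.26943699  0.04973716] fixture-frame tcp mm [ -0.6 -57.6] [-0.08090964  0.06146937 -1.39315563] 7.5333
```

View pics/side3.png

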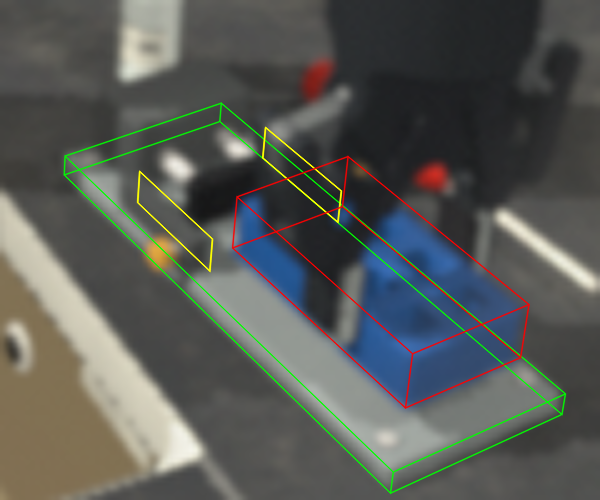

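View pics/top3.png

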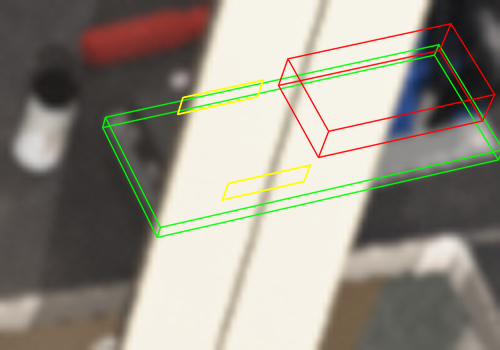

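The side overlay agrees with the picture: fixture outline, cheek faces and rack all match within about 2 mm, and the rack looks square. In the top view the arm hides everything. Next I'll lower it onto the bed.

```bash
python3 -m inch '[0,0,-6,0,0,0,30, 0,0,-10,0,0,0,30, 0,0,-12,0,0,0,30, 0,0,-13,0,0,0,30, 0,0,-13,0,0,0,30, 0,0,-13,0,0,0,30]'; python3 -m inch '[0,0,-1,0,0,0,30, 0,0,-1,0,0,0,30, 0,0,-1,0,0,0,30]'
```

```text
clock: 8.13
eef_pos: [0.4923, -0.2703, 0.0374]
tool_rot: [0.674, 0.739, 0.0, 0.0]
ft_force: [-1.0, -0.1, -1.3]
grip_width: 0.0543
grasp_force: 64.5
clock: 8.38
eef_pos: [0.4925, -0.2704, 0.0371]
tool_rot: [0.674, 0.739, 0.0, 0.0]
ft_force: [-3.2, 1.2, 3.8]
grip_width: 0.0545
grasp_force: 65.2
```

```bash
python3 -m inch '[0,1,0.5,0,0,0,30, -0.5,5,0.5,0,0,0,30, -0.9,10,0.5,0,0,0,30, -1.4,15,0.5,0,0,0,30, -1.9,20,0.5,0,0,0,30, -1.9,20,0.5,0,0,0,30, -1.9,20,0.5,0,0,0,30]';  python3 ov.py 4 .01 .0105
```

```text
clock: 8.97
eef_pos: [0.4906, -0.2491, 0.0371]
tool_rot: [0.674, 0.739, 0.001, -0.0]
ft_force: [-0.1, 1.9, 3.8]
grip_width: 0.0542
grasp_force: 65.1
yaw 0.09227724367262746 [ 0.49056224 -0.24910404  0.03706047] fixture-frame tcp mm [  0.1 -37.3] [-0.10086459  1.88163851  3.80030988] 8.9667
```

View pics/side4.png

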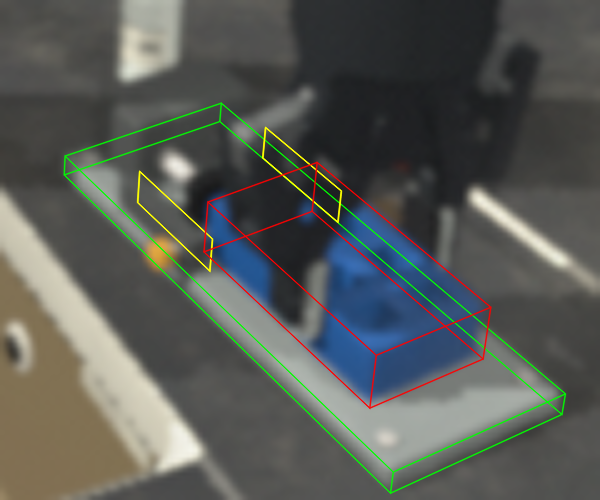

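The rack's front end is between the cheeks with even gaps, aligned with the channel at (210,230). I'll keep advancing and watch the force.

```bash
python3 -m inch '[-0.2,2,0,0,0,0,30, -0.4,4,0,0,0,0,30, -0.6,6,0,0,0,0,30, -0.6,6,0,0,0,0,30]'; python3 -m inch '[-0.2,2,0,0,0,0,30, -0.4,4,0,0,0,0,30, -0.4,4,0,0,0,0,30]'; python3 -m inch '[-0.2,2,0,0,0,0,30, -0.4,4,0,0,0,0,30, -0.4,4,0,0,0,0,30]'
```

```text
clock: 9.4
eef_pos: [0.49, -0.2446, 0.0371]
tool_rot: [0.674, 0.738, -0.0, 0.001]
ft_force: [-0.0, -2.1, 3.0]
grip_width: 0.0541
grasp_force: 65.0
clock: 9.65
eef_pos: [0.4896, -0.2403, 0.0371]
tool_rot: [0.674, 0.739, 0.0, 0.0]
ft_force: [0.7, -1.9, 3.6]
grip_width: 0.0544
grasp_force: 65.1
clock: 9.9
eef_pos: [0.4892, -0.2367, 0.037]
tool_rot: [0.674, 0.738, -0.0, 0.001]
ft_force: [0.1, -4.5, 3.4]
grip_width: 0.0545
grasp_force: 65.1
```

```bash
python3 -m inch '[-0.2,2,0,0,0,0,30, -0.4,4,0,0,0,0,30, -0.5,5,0,0,0,0,30, -0.5,5,0,0,0,0,30, -0.5,5,0,0,0,0,30]'; python3 ov.py 5 .01 .0105; python3 - <<'E'
from h import *
im=bot.camera("side");q=proj("side",[.487+.046-.0047,-.212+.05+.004,.027]);print(q)
x,y=q.astype(int);cv2.imwrite("pics/s5z.png",cv2.resize(im[y-20:y+20,x-25:x+25],None,fx=14,fy=14,interpolation=2))
E
```

```text
clock: 10.32
eef_pos: [0.4888, -0.2325, 0.037]
tool_rot: [0.674, 0.738, -0.001, 0.001]
ft_force: [0.3, -7.0, 2.7]
grip_width: 0.0544
grasp_force: 65.0
yaw 0.09023530382730718 [ 0.48881058 -0.23254443  0.03704091] fixture-frame tcp mm [ -0.1 -20.6] [ 0.25605647 -6.98227116  2.69859081] 10.3167
[382.25526552 276.84103104]
```

View pics/s5z.png

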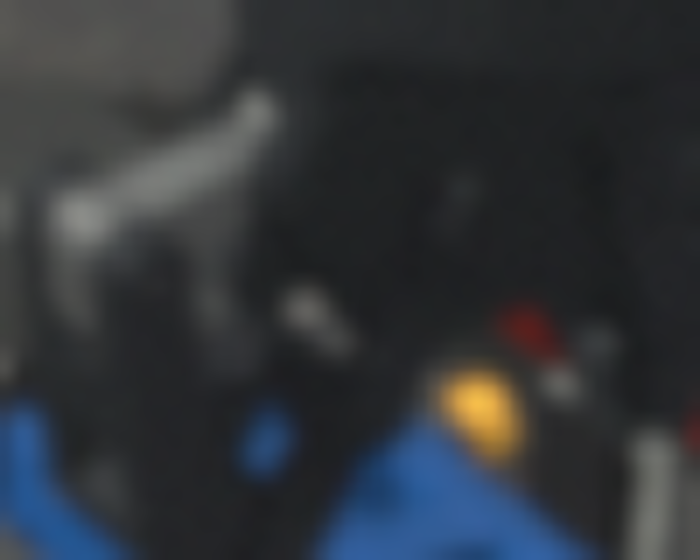

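The gripper hides most of the scale. A light bar runs from pixel (363,271) to (375,264), so I'll check which part it is by projecting the known edges. Then I'll take the bed load off to read the spring force without friction.

```bash
cat > pr.py <<'E'
from h import *
def fx(x,y,z): return np.append(np.array([.487,-.212])+R.from_euler('z',.093).as_matrix()[:2,:2]@[x/1000,y/1000],z/1000)
for n,P in dict(housing_front_top=[(-30,71,44),(30,71,44)],pad_top=[(-25,43,34.5),(25,43,34.5)],pointer30=[(30,48,30),(50,48,30)],scale=[(46,50.5,24),(46,44.5,30),(46,56.5,30)]).items():
    print(n,[proj("side",fx(*p)).round(1).tolist() for p in P],[proj("top",fx(*p)).round(1).tolist() for p in P])
E
python3 pr.py; python3 -m inch '[0,0,0.4,0,0,0,30, 0,0,0.8,0,0,0,30, 0,0,0.8,0,0,0,30,0,0,0.8,0,0,0,30]'; python3 - <<'E'
from h import *
f=[]
for _ in range(6): bot.camera("side");f.append(bot.get_obs()["ft_force"])
print(np.mean(f,0),np.std(f,0),bot.get_obs()["eef_pos"])
E
```

```text
housing_front_top [[347.9, 275.2], [370.9, 267.4]] [[429.6, 196.9], [421.3, 181.1]]
pad_top [[357.3, 285.3], [376.7, 278.4]] [[437.1, 195.5], [430.1, 182.5]]
pointer30 [[376.9, 278.3], [384.4, 275.6]] [[427.6, 182.6], [424.9, 177.5]]
scale [[381.9, 277.9], [383.9, 277.0], [380.4, 274.2]] [[424.2, 180.0], [426.5, 178.3], [422.8, 179.1]]
clock: 10.8
eef_pos: [0.4887, -0.2322, 0.0372]
tool_rot: [0.674, 0.738, -0.001, 0.001]
ft_force: [2.1, -6.8, -1.2]
grip_width: 0.0545
grasp_force: 64.5
[ 2.2307707  -6.522257   -1.27738359] [0.17567128 0.38912764 0.69235035] [ 0.48878129 -0.23225141  0.03718918]
```

With the rack off the bed the spring reads about 6.7 N, which is 8.4 mm of travel, against 7.5–8 mm from kinematics. It needs about 2.2 mm more.

```bash
python3 -m inch '[-0.1,1,0,0,0,0,30, -0.2,2.2,0,0,0,0,30, -0.2,2.2,0,0,0,0,30, -0.2,2.2,0,0,0,0,30, -0.2,2.2,0,0,0,0,30]'; cat > fr.py <<'E'
from h import *
f=[];p=[]
for _ in range(10): im=bot.camera("side");o=bot.get_obs();f.append(o["ft_force"]);p.append(o["eef_pos"])
print(np.mean(f,0),np.std(f,0),np.mean(p,0),o["clock"])
for n in("stop_pad","pad_face","scale"):
    for d in bot.silhouettes("side",n)[:1]: print(n,d["confidence"],d["mask"].sum(),d["uv"])
    for d in bot.spot_point("side",n)[:1] if n!="stop_pad" else []: print(n,d)
cv2.imwrite("pics/s6.png",cv2.resize(im[255:300,340:400],None,fx=13,fy=13,interpolation=2))
t=bot.camera("top");cv2.imwrite("pics/t6.png",cv2.resize(t[165:215,395:455],None,fx=12,fy=12,interpolation=2))
E
python3 fr.py
```

```text
clock: 11.52
eef_pos: [0.4886, -0.2304, 0.0372]
tool_rot: [0.675, 0.738, -0.001, 0.001]
ft_force: [2.4, -6.4, -2.2]
grip_width: 0.0544
grasp_force: 64.5
[ 1.87140365 -7.47030364 -1.30265507] [0.4546038  0.46751622 0.33562959] [ 0.48858552 -0.23040176  0.03721424] 12.0167
pad_face 0.37 38 [355.0, 286.0]
pad_face {'uv': [365.2, 285.1], 'confidence': 0.49}
scale 0.58 2052 [383.5, 317.4]
scale {'uv': [380.2, 275.9], 'confidence': 0.62}
```

View pics/s6.png

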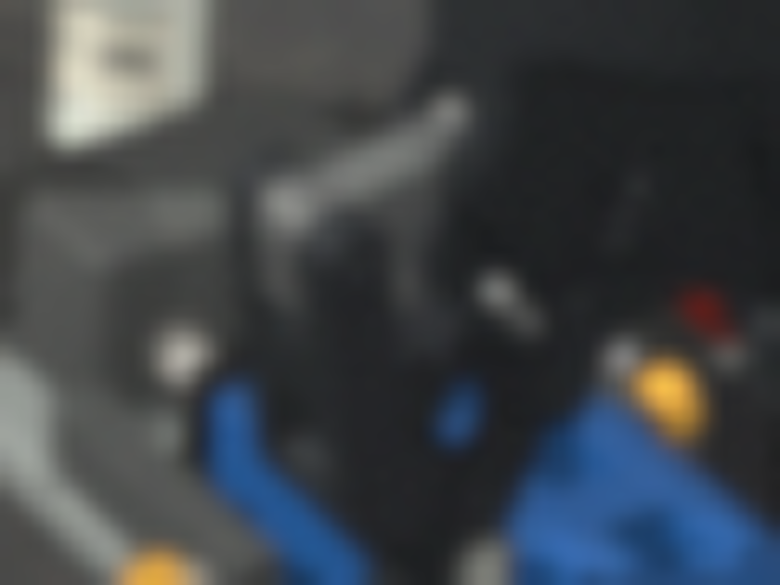

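View pics/t6.png

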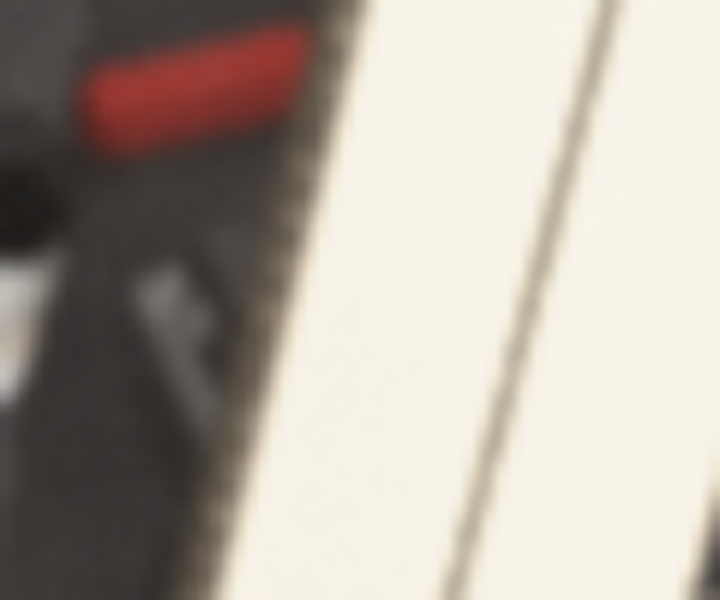

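The pointer itself is hidden in both views: by the finger from the side and by the arm from the top. The force reads 7.6 N (9.5 mm) and kinematics give 10.0 mm. I'll advance another 0.8 mm and then set the rack back down on the bed.

```bash
python3 -m inch '[-0.1,0.8,0,0,0,0,30, -0.1,0.8,0,0,0,0,30, -0.1,0.8,0,0,0,0,30, -0.1,0.8,0,0,0,0,30]' | sed -n 1,4p; cat > fr.py <<'E'
from h import *
f=[];p=[]
for _ in range(12): bot.camera("side");o=bot.get_obs();f.append(o["ft_force"]);p.append(o["eef_pos"])
F=np.mean(f,0);P=np.mean(p,0);u=np.array([-.0929,.9957])
print("push",-F[:2]@u,"lateral",F[:2]@[.9957,.0929],"fz",F[2],"tcp y in fixture",1000*(P[:2]-[.487,-.212])@u,P,o["clock"])
E
python3 fr.py; python3 -m inch '[0,0,-0.3,0,0,0,30, 0,0,-0.6,0,0,0,30, 0,0,-0.6,0,0,0,30, 0,0,-0.6,0,0,0,30]'|sed -n 1,4p; python3 fr.py
```

```text
clock: 12.65
eef_pos: [0.4886, -0.2299, 0.0373]
tool_rot: [0.675, 0.738, -0.001, 0.001]
ft_force: [2.7, -8.1, -1.9]
push 8.681079533715943 lateral 1.3188363850489344 fz -1.4600163248620406 tcp y in fixture -17.924126563846826 [ 0.48851799 -0.2298599   0.03724504] 13.25
clock: 13.58
eef_pos: [0.4885, -0.2299, 0.0371]
tool_rot: [0.675, 0.738, -0.001, 0.001]
ft_force: [0.1, -7.4, 1.2]
push 8.259206755473596 lateral 0.023733634392467368 fz 1.2997228123975209 tcp y in fixture -17.984161233570646 [ 0.48854648 -0.22991754  0.03707806] 14.1833
```

```bash
python3 -c "
from workcell import bot
print(bot.job_done())"
```

```text
the job is handed in; nothing more can be done
None
```

The rack lies flat on the bed, square between the cheeks, and is held against the pad with a steady push of about 8.3 N, roughly 10.4 mm of travel; the job was handed in at about 14 s, and I judged the midway position from force and arm position because the gripper hid the pointer.

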